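Seat the proud tube in the block heater and press start

ROBOT

A 7-joint arm with a two-finger parallel gripper is mounted at the origin on a cart in front of the work surface, level with it; the furniture and walls round the work are solid. World frame = base frame: x ahead of the robot, y to its left, z up, the work surface at z = 0. Lengths are in m, angles in rad, forces in N, time in s.
With the tool pointing down it reaches from about 0.425 to 0.875 m from the base axis. Payload 4.7 kg.
Tool frame: the origin (TCP) lies midway between the tips of the shut fingers; the grasp point (between the pads) lies 19 mm behind it; y points along the fingers, x is the direction in which the jaws open and shut, and the axes are right-handed (so a half turn about y gives the same grasp; the last joint's range is limited). The gripper opens to 85 mm and grips with 20 to 120 N. Pads are 22 mm wide; open, the fingers measure 114 mm over their backs; the gripper's body (76 mm by 85 mm) begins 54 mm behind the grasp point. The pads swing forward as they close: fully open they stand 13 mm farther back than shut.
Start: joints at [1.334, 0.321, -0.07, 1.45, 0.023, 1.371, -0.057], TCP at [0.161, -0.63, 0.231] pointing down, gripper open.
Joint ranges: [-2.86, 2.86], [-0.3, 2.09], [-1.38, 1.24], [0.06, 2.45], [-1.56, 4.7], [0.09, 2.05], [-2.69, 2.69]. Speed limits (rad/s): [2.57, 2.57, 3.14, 3.14, 3.14, 3.14, 3.14].

INTERFACE

Orientations are given as a unit quaternion [w, x, y, z].
In Python, from plant import bot gives the robot as it stands. The module is installed in compiled form; this text tells all that it offers.
- The arm moves only by the shell command python3 -m creep 'ROWS' [FORCE]. ROWS is JSON, a list of rows, each an object with "dr": the turn, a rotation vector about the world's x, y, z in rad, a list of three; "travel": the shift along the world's x, y, z in cm, a list of three; "claw": the finger opening in cm, from 0 to 8.54. A call has 1 to 10 rows; each row is the pose to reach, as a shift and turn from the pose commanded when the call began; what a row does not reach only later rows make up. A row lasts 1/12 s, in which the tool goes at most 41.7 mm and 7.16 degrees, less where a joint would pass 70% of its speed; a pose out of reach is approached as far as the arm can. A call with a gripper value outside its range is refused whole. The fingers move at their own pace and stop on an object; FORCE is the grip in N (left out, the last holds). Time passes only in rows, so rows that repeat a pose let the fingers close. It gives the time, the measured TCP pose, the force and the opening at its end, in the units of the state.
- bot.observe(): the state, without advancing time (a new reading comes with each control period).
- bot.get_image(name): name is "scene" or "side" or "wrist"; returns the picture (420x560x3 uint8, red, green, blue); there is no depth.
- bot.calibration(name): a dict with "mtx" (3x3 intrinsics, pixels), "origin" and "attitude" of the camera in the world. Camera axes: x right, y down, z forward; pixel columns grow to the right and rows downward; lengths in m; the calibration is good to about 2 mm. A picture is of the moment at which its call begins: read the wrist's pose just before it. calibration takes no time and is no camera call; for the wrist camera it gives the pose at the moment of the call.
- bot.close_job(): hands the job in, once; it reports no verdict.
The state is a dict: "time": time; "qpos": joint angles; "joint_vel": joint speeds; "joint_efforts": joint torques, N m; "ee_pos": TCP position; "orientation": TCP orientation; "ft_force": force on the tool from outside, world axes, zero at the start; "moment": the same for the moment, N m; "width": finger opening in m.
Only numpy, scipy, OpenCV 4.12 (cv2) and the standard library are available. Lean on these libraries where they do the work, as an engineer would, in place of code of your own. Each camera call takes 0.05 s, during which the arm holds its last target. There are 200 camera calls.

TASK

Five tubes of medium are to be warmed in the block heater, but one was left standing proud of the others: press it gently straight down with the closed fingertips until it is fully home, level with its neighbours. Only then press the wide start key at the right-hand end of the heater's front panel gently all the way down, and withdraw so that it springs back. Do not grip or lift anything, and leave the other tubes, the small round keys and the things standing about untouched.

Things in the scene. Friction and masses are not known exactly. Their poses are not given: they have to be found in the camera images.
- heater: Block heater fixed on the bench: white housing 230 mm deep (its x), 210 mm wide (its y), with an aluminium block in the top whose upper face is 92 mm above the bench. Origin at the centre of its underside on the bench; its x axis points from its key panel (front, towards the robot) to its back, y to its left, z up. The block has six bores in two rows of three (row pitch 54 mm, pitch in a row 52 mm); five hold tubes, the right-hand bore of the back row is empty.
- proud_cap (a point): Centre of the flat top of the screw cap (32 mm across) of the tube that stands proud, at its present height. The tube is a 50 ml conical tube 112 mm long; fully home, this point is 142 mm above the bench, like the cap tops of the other four tubes. Neighbouring cap rims are about 20 mm away.
- proud (a joint): How far the proud tube stands above its seat, in m: 0 fully home, 0.012 to 0.020 at the start. It slides straight down in its bore against about 4 N of steady friction, stays where it is left, and stops hard at 0.
- tube_b_cap (a point): Centre of the top of the cap of one of the four tubes that are already home (same tube, cap top 142 mm above the bench). Not to be touched.
- tube_b_tube: That tube itself; origin at its conical tip, on its axis.
- tube_c_cap (a point): Centre of the top of the cap of one of the four tubes that are already home (same tube, cap top 142 mm above the bench). Not to be touched.
- tube_c_tube: That tube itself; origin at its conical tip, on its axis.
- tube_d_cap (a point): Centre of the top of the cap of one of the four tubes that are already home (same tube, cap top 142 mm above the bench). Not to be touched.
- tube_d_tube: That tube itself; origin at its conical tip, on its axis.
- tube_e_cap (a point): Centre of the top of the cap of one of the four tubes that are already home (same tube, cap top 142 mm above the bench). Not to be touched.
- tube_e_tube: That tube itself; origin at its conical tip, on its axis.
- start_key_top (a point): Centre of the top face of the start key: the one wide rectangular key (40 mm along the heater's y, 24 mm along the slope), at the right-hand end of the front panel. Its top stands 9 mm above the panel, about 78 mm above the bench; the panel and the key's face slope up towards the heater's back at 15 degrees. The nearest tube is about 70 mm behind it and higher.
- start_key (a joint): Travel of the start key in m: 0 up, 0.004 fully down. It moves square to the sloped panel on a spring: 1 N to start, 5 N fully down, then a hard stop; it comes back by itself.
- up_key (a joint): Travel in m of the upper (farther) of the two small round setting keys, 14 mm across, near the middle of the panel, 68 mm left of the start key's centre. Not to be pressed. 0 is up, 0.004 down.
- down_key (a joint): Travel in m of the lower (nearer) small round setting key. Not to be pressed. 0 is up, 0.004 down.
- proud_tube: The proud tube itself; origin at its conical tip, on its axis.
- bottle: Loose reagent bottle with screw cap, 68 mm across, 152 mm tall, standing to the right of the heater; origin at the centre of its underside. Leave it alone.
- flask: Loose small culture flask lying to the left of the heater, 50 x 102 x 32 mm; origin at the centre of its underside. Leave it alone.
- plate: Loose six-well plate with lid, 85 x 127 x 20 mm, lying to the right and in front of the heater; origin at the centre of its underside. Leave it alone.
- marker: Loose marker pen, 135 mm long and 16 mm thick, lying near the front edge of the bench, to the left of the heater; origin at its underside. Leave it alone.

How it is judged:
On the way, in this order (a step that is already met when the one before it is completed fails the run):
1. the proud tube is pressed fully home (value of joint proud below 0.002 m), for 0.2 s.
2. the start key is pressed down (value of joint start_key above 0.003 m), for 0.05 s.
At the end, for the whole second after the job is handed in: The tube that stood proud is home to within 2 mm, the start key has been pressed afterwards (at least 3 of its 4 mm) and is up again to within 1 mm, the other four tubes are as they were (2 mm), and bottle, flask, plate and pen are within 15 mm of where they lay (value of joint proud below 0.002 m and value of joint start_key below 0.001 m and distance of each of tube_b_cap, tube_c_cap, tube_d_cap, tube_e_cap from where it was at the start of the episode below 0.002 m and distance of each of bottle, flask, plate, marker from where it was at the start of the episode below 0.015 m); the robot touches nothing.
It fails at once if the start key is pressed while the proud tube is not yet home (value of joint start_key above 0.002 m and value of joint proud above 0.003 m).
It fails at once if the proud tube is gripped (fingers down beside its cap) or lifted, or the tube or the heater with its keys is pressed roughly (more than 40 N) (value of joint proud above 0.024 m or (contact force between the fingers and proud_tube above 1 N and z of the grasp point in the frame of proud_cap below 0.004 m) or contact force between any of the fingers, the arm and proud_tube above 40 N or contact force between any of the fingers, the arm and heater above 40 N).
It fails at once if a small round setting key is pressed (value of joint any of up_key, down_key above 0.0015 m).
It fails at once if a tube that is already home is touched (contact force between any of the fingers, the arm and tube_b_tube above 1 N or contact force between any of the fingers, the arm and tube_c_tube above 1 N or contact force between any of the fingers, the arm and tube_d_tube above 1 N or contact force between any of the fingers, the arm and tube_e_tube above 1 N).
It fails at once if a thing near the heater is moved more than 15 mm (distance of any of bottle, flask, plate, marker from where it was at the start of the episode above 0.015 m).
It also fails if it takes over 35 s, if anything falls off the work surface, if the arm or the gripper's body presses on something with over 40 N, if the wrist force passes 120 N, or if a joint passes its speed limit or range.

## Working session

There is one attempt and no reset: what is moved stays moved. The work goes in short steps, Python scripts to look and compute and a shell command to move; the robot and the scene stay as the last step left them, time stands still between calls to the robot, and variables do not carry over. Pictures are saved under pics/ and viewed, about 8 in all and at most 12, crops included, and the job is handed in when it is done.

```bash
mkdir -p pics; python3 - <<'E'
from plant import bot
import cv2,numpy as np
s=bot.observe();print({k:np.round(v,3) for k,v in s.items()})
for n in("scene","side"):
    c=bot.calibration(n);print(n,c)
    cv2.imwrite(f"pics/{n}1.png",bot.get_image(n)[:,:,::-1])
E
```

```text
{'time': np.float64(0.0), 'qpos': array([ 1.334,  0.322, -0.07 ,  1.452,  0.023,  1.371, -0.057]), 'joint_vel': array([-0.002,  0.   ,  0.001,  0.   ,  0.001, -0.001, -0.001]), 'joint_efforts': array([ 0.0000e+00, -4.9358e+01, -3.8300e-01, -3.1432e+01,  1.3000e-02,
        1.2000e-02, -0.0000e+00]), 'ee_pos': array([ 0.161, -0.629,  0.23 ]), 'orientation': array([ 0.559, -0.558,  0.434, -0.433]), 'ft_force': array([-0.079,  0.395,  0.288]), 'moment': array([-0.019,  0.013,  0.009]), 'width': np.float64(0.085)}
scene {'mtx': array([[446.08879938,   0.        , 279.69944363],
       [  0.        , 446.08879938, 209.00208309],
       [  0.        ,   0.        ,   1.        ]]), 'origin': array([ 0.12584493, -0.65372981,  0.93444901]), 'attitude': array([-0.35349163,  0.90222889, -0.22884394,  0.09304377])}
side {'mtx': array([[455.87621552,   0.        , 284.28768349],
       [  0.        , 455.87621552, 209.75298048],
       [  0.        ,   0.        ,   1.        ]]), 'origin': array([-0.10748556,  0.85091368,  0.99474241]), 'attitude': array([ 0.12548871, -0.29045936,  0.85952019, -0.40138634])}
```

View pics/scene1.png

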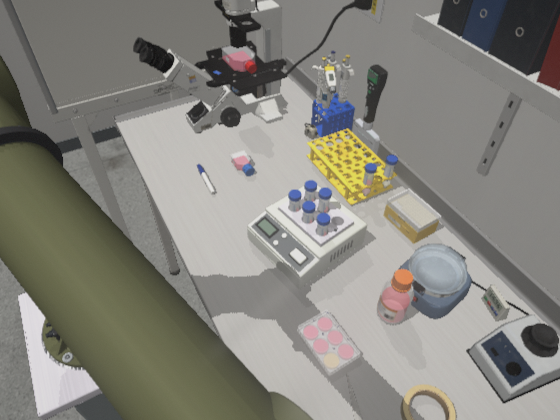

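View pics/side1.png

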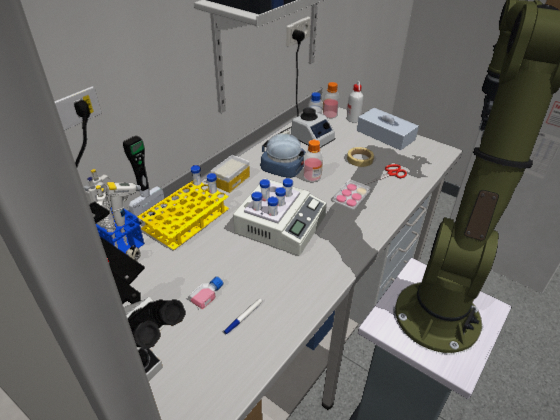

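Scene: the heater is around (305,228), with caps at (295,196), (311,187), (325,194), (309,208) and (323,219), and the start key near (298,257). Side: the heater is around (280,213), with caps at (256,197)–(288,183). I'll zoom in on both.

```bash
python3 - <<'E'
import cv2,numpy as np
a=cv2.imread("pics/scene1.png")[170:285,240:370]; b=cv2.imread("pics/side1.png")[170:260,225:335]
cv2.imwrite("pics/za.png",cv2.resize(a,None,fx=5,fy=5,interpolation=cv2.INTER_CUBIC))
cv2.imwrite("pics/zb.png",cv2.resize(b,None,fx=6,fy=6,interpolation=cv2.INTER_CUBIC))
E
```

```text
(no output)
```

View pics/za.png

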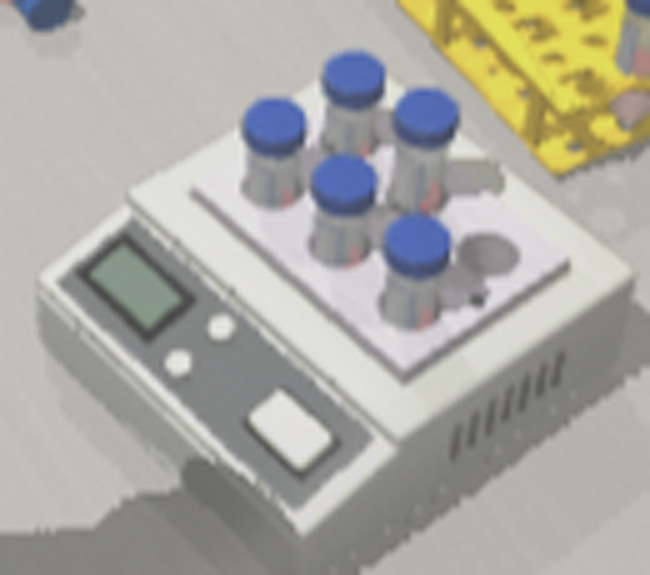

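View pics/zb.png

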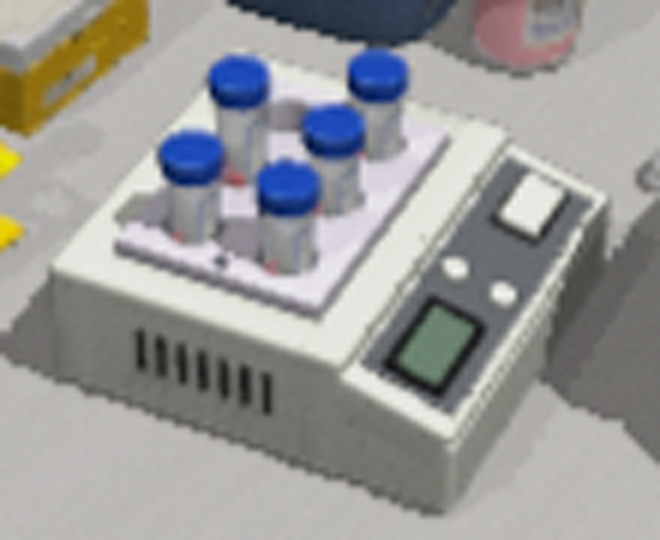

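The zooms show the back-row middle tube standing taller: cap top at zoom (427,108) in scene and (240,74) in side. Next I'll triangulate all cap tops and the key.

```bash
cat > h.py <<'E'
from plant import bot
import numpy as np
from scipy.spatial.transform import Rotation as R
def ray(c,uv):
    d=np.linalg.solve(c["mtx"],[*uv,1.]); d=R.from_quat(c["attitude"],scalar_first=True).apply(d); return c["origin"],d/np.linalg.norm(d)
def tri(rays):
    A=sum(np.eye(3)-np.outer(d,d) for o,d in rays); b=sum((np.eye(3)-np.outer(d,d))@o for o,d in rays); return np.linalg.solve(A,b)
def atz(c,uv,z):
    o,d=ray(c,uv); return o+d*(z-o[2])/d[2]
E
python3 - <<'E'
from h import *
P=dict(FL=((275,117),(288,180)),FM=((345,175),(334,122)),FR=((417,235),(378,66)),BL=((354,70),(191,150)),BM=((427,108),(240,74)),key=((292,428),(533,203)),up=((221,326),(456,267)),dn=((178,362),(503,292)))
a,b=bot.calibration("scene"),bot.calibration("side")
for k,(p,q) in P.items():
    p=(np.array(p)+.5)/5-.5+[240,170]; q=(np.array(q)+.5)/6-.5+[225,170]
    r=ray(a,p),ray(b,q); X=tri(r)
    print(k,X.round(4),[round(float(np.linalg.norm(np.cross(X-o,d))),4) for o,d in r], atz(a,p,.142).round(3),atz(b,q,.142).round(3))
E
```

```text
FL [0.5411 0.0203 0.1418] [0.0005, 0.0005] [0.542 0.02  0.142] [0.54  0.021 0.142]
FM [ 0.5512 -0.0308  0.142 ] [0.0004, 0.0004] [ 0.552 -0.031  0.142] [ 0.551 -0.031  0.142]
FR [ 0.5608 -0.0816  0.1431] [0.0002, 0.0002] [ 0.562 -0.081  0.142] [ 0.561 -0.083  0.142]
BL [0.5942 0.0311 0.1413] [0.0003, 0.0003] [0.594 0.031 0.142] [0.593 0.032 0.142]
BM [ 0.6041 -0.0205  0.1541] [0.0005, 0.0005] [ 0.612 -0.01   0.142] [ 0.614 -0.033  0.142]
key [ 0.4779 -0.1095  0.0751] [0.0008, 0.0008] [ 0.451 -0.152  0.142] [ 0.435 -0.039  0.142]
up [ 0.4781 -0.0395  0.0775] [0.0003, 0.0003] [ 0.452 -0.086  0.142] [0.437 0.023 0.142]
dn [ 0.4514 -0.0446  0.0709] [0.0001, 0.0001] [ 0.424 -0.095  0.142] [0.409 0.024 0.142]
```

The five cap heights agree to about 1 mm. The proud cap is at (0.604, -0.0205, 0.154) and the start key at (0.478, -0.110, ~0.077). Heater yaw is about 11°. Now I'll approach with the fingers closing.

```bash
python3 -m creep '[{"dr":[0,0,0],"travel":[2.4,3.3,0],"claw":0},{"dr":[0,0,0],"travel":[4.8,6.6,0],"claw":0},{"dr":[0,0,0],"travel":[7.2,9.9,0],"claw":0},{"dr":[0,0,0],"travel":[9.6,13.2,0],"claw":0},{"dr":[0,0,0],"travel":[12,16.5,0],"claw":0},{"dr":[0,0,0],"travel":[14.4,19.8,0],"claw":0},{"dr":[0,0,0],"travel":[16.8,23.1,0],"claw":0},{"dr":[0,0,0],"travel":[19.2,26.4,0],"claw":0},{"dr":[0,0,0],"travel":[21.6,29.7,0],"claw":0},{"dr":[0,0,0],"travel":[24,33,0],"claw":0}]' 20
```

```text
time: 0.93
ee_pos: [0.4018, -0.2978, 0.2312]
orientation: [-0.558, 0.559, -0.434, 0.434]
ft_force: [0.5, 0.1, 0.0]
width: -0.0001
```

```bash
python3 -m creep '[{"dr":[0,0,0],"travel":[2.3,3.1,0],"claw":0},{"dr":[0,0,0],"travel":[4.6,6.2,0],"claw":0},{"dr":[0,0,0],"travel":[6.9,9.3,0],"claw":0},{"dr":[0,0,0],"travel":[9.2,12.4,0],"claw":0},{"dr":[0,0,0],"travel":[11.5,15.5,0],"claw":0},{"dr":[0,0,0],"travel":[13.8,18.6,0],"claw":0},{"dr":[0,0,0],"travel":[16.1,21.9,0],"claw":0},{"dr":[0,0,0],"travel":[18.4,25.2,-1],"claw":0},{"dr":[0,0,0],"travel":[20.2,27.7,-2.5],"claw":0},{"dr":[0,0,0],"travel":[20.2,27.7,-4],"claw":0}]'
python3 - <<'E'
from h import *
import cv2
s=bot.observe();print(s["time"],s["ee_pos"],s["ft_force"])
a=bot.get_image("scene")[90:290,220:400,::-1];b=bot.get_image("side")[100:260,220:340,::-1]
cv2.imwrite("pics/c2.png",np.hstack([cv2.resize(a,(450,500),interpolation=2),cv2.resize(b,(345,500),interpolation=2)]))
E
```

```text
time: 1.77
ee_pos: [0.6058, -0.0138, 0.191]
orientation: [0.563, -0.559, 0.431, -0.43]
ft_force: [-1.1, 0.5, 0.1]
width: 0.0003
1.7667 [ 0.60576007 -0.01375874  0.19097351] [-1.10040468  0.52485746  0.08109535]
```

View pics/c2.png

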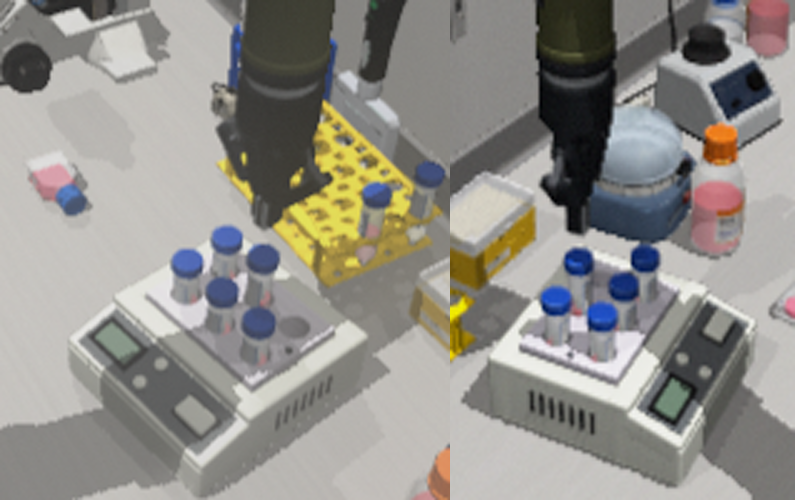

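The fingertips at (263,222) in the left panel and (578,230) in the right hang over the proud cap. I'll let the arm settle, then come down to just above the cap.

```bash
python3 -m creep '[{"dr":[0,0,0],"travel":[0,0,0],"claw":0},{"dr":[0,0,0],"travel":[0,0,0],"claw":0},{"dr":[0,0,0],"travel":[0,0,-1],"claw":0},{"dr":[0,0,0],"travel":[0,0,-2],"claw":0},{"dr":[0,0,0],"travel":[0,0,-2.6],"claw":0},{"dr":[0,0,0],"travel":[0,0,-2.6],"claw":0}]'; python3 -c "
from h import *
print(bot.observe()['ft_force'])"
```

```text
time: 2.37
ee_pos: [0.6019, -0.0234, 0.1633]
orientation: [-0.558, 0.559, -0.435, 0.433]
ft_force: [-0.5, 0.4, 0.3]
width: 0.0001
[-0.5063262   0.44502917  0.3439926 ]
```

```bash
python3 -m creep '[{"dr":[0,0,0],"travel":[0.2,0.2,-0.2],"claw":0},{"dr":[0,0,0],"travel":[0.2,0.2,-0.4],"claw":0},{"dr":[0,0,0],"travel":[0.2,0.2,-0.6],"claw":0},{"dr":[0,0,0],"travel":[0.2,0.2,-0.8],"claw":0},{"dr":[0,0,0],"travel":[0.2,0.2,-1.0],"claw":0},{"dr":[0,0,0],"travel":[0.2,0.2,-1.2],"claw":0},{"dr":[0,0,0],"travel":[0.2,0.2,-1.4],"claw":0},{"dr":[0,0,0],"travel":[0.2,0.2,-1.4],"claw":0}]'
```

```text
time: 3.03
ee_pos: [0.6054, -0.0206, 0.1514]
orientation: [0.559, -0.559, 0.433, -0.434]
ft_force: [-0.7, -0.0, 0.4]
width: 0.0001
```

```bash
python3 -m creep '[{"dr":[0,0,0],"travel":[0,0,-0.1],"claw":0},{"dr":[0,0,0],"travel":[0,0,-0.2],"claw":0},{"dr":[0,0,0],"travel":[0,0,-0.3],"claw":0},{"dr":[0,0,0],"travel":[0,0,-0.4],"claw":0}]'; python3 -m creep '[{"dr":[0,0,0],"travel":[0,0,-0.1],"claw":0},{"dr":[0,0,0],"travel":[0,0,-0.2],"claw":0},{"dr":[0,0,0],"travel":[0,0,-0.3],"claw":0}]'
```

```text
time: 3.37
ee_pos: [0.6054, -0.0207, 0.1475]
orientation: [0.559, -0.559, 0.433, -0.434]
ft_force: [-0.5, -0.5, 3.2]
width: -0.0002
time: 3.62
ee_pos: [0.6054, -0.0206, 0.1443]
orientation: [0.559, -0.559, 0.433, -0.434]
ft_force: [-1.4, -0.5, 4.0]
width: 0.0004
```

About 4 N, which is the sliding friction. I'll continue in small steps until the force rises.

```bash
python3 -m creep '[{"dr":[0,0,0],"travel":[0,0,-0.1],"claw":0},{"dr":[0,0,0],"travel":[0,0,-0.2],"claw":0}]'; python3 -m creep '[{"dr":[0,0,0],"travel":[0,0,-0.05],"claw":0},{"dr":[0,0,0],"travel":[0,0,-0.1],"claw":0}]'
```

```text
time: 3.78
ee_pos: [0.6054, -0.0207, 0.1423]
orientation: [0.559, -0.559, 0.433, -0.434]
ft_force: [-0.3, -0.1, 5.1]
width: 0.0001
time: 3.95
ee_pos: [0.6055, -0.0207, 0.1421]
orientation: [0.559, -0.559, 0.433, -0.434]
ft_force: [-3.2, -0.0, 10.3]
width: 0.0001
```

Force jumped to 10 N with z stuck at 0.142, so the tube is at its hard stop. I'll hold briefly, then rise and go over to the key, tilting 15° to press square to the panel.

```bash
python3 -m creep '[{"dr":[0,0,0],"travel":[0,0,0],"claw":0},{"dr":[0,0,0],"travel":[0,0,0],"claw":0},{"dr":[0,0,0],"travel":[0,0,1],"claw":0},{"dr":[0,0,0],"travel":[0,0,3],"claw":0},{"dr":[0,0,0],"travel":[0,0,6],"claw":0},{"dr":[0.01,-0.06,0],"travel":[-3,-1.9,6],"claw":0},{"dr":[0.02,-0.13,0],"travel":[-6,-3.8,6],"claw":0},{"dr":[0.035,-0.19,0],"travel":[-9,-5.7,6],"claw":0},{"dr":[0.05,-0.257,0],"travel":[-12,-7.6,6],"claw":0},{"dr":[0.05,-0.257,0],"travel":[-14.5,-9.2,5],"claw":0}]';  python3 -m creep '[{"dr":[0,0,0],"travel":[0,0,0],"claw":0},{"dr":[0,0,0],"travel":[0,0,0],"claw":0},{"dr":[0,0,0],"travel":[0,0,0],"claw":0}]'
python3 - <<'E'
from h import *
import cv2
s=bot.observe();print(s["time"],s["ee_pos"],s["ft_force"],R.from_quat(s["orientation"],scalar_first=True).as_matrix()[:,1])
a=bot.get_image("scene")[160:290,220:380,::-1];b=bot.get_image("side")[150:260,220:340,::-1]
cv2.imwrite("pics/c3.png",np.hstack([cv2.resize(a,(440,358),interpolation=2),cv2.resize(b,(360,358),interpolation=2)]))
E
```

```text
time: 4.78
ee_pos: [0.4571, -0.1153, 0.192]
orientation: [0.622, -0.483, 0.368, -0.493]
ft_force: [-0.1, -0.6, -0.5]
width: 0.0001
time: 5.03
ee_pos: [0.461, -0.1123, 0.1919]
orientation: [0.623, -0.484, 0.369, -0.491]
ft_force: [0.0, -0.2, 0.4]
width: -0.0001
5.0333 [ 0.46101931 -0.11232296  0.19191006] [ 0.04674478 -0.160441    0.40740967] [ 0.25499853  0.04918088 -0.9656899 ]
```

View pics/c3.png

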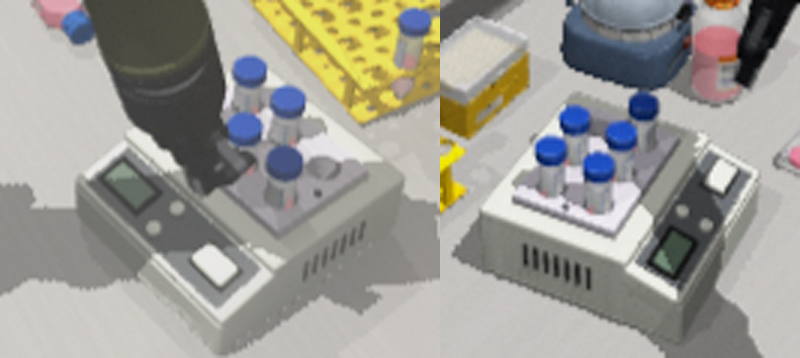

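The tilt is right: the tool axis matches the panel normal. The right panel's caps look level, with the proud cap at (575,114). I'll check that numerically and go to 2 cm off the key.

```bash
python3 - <<'E'
from h import *
b=bot.calibration("side");print(atz(b,(220+135/3,150+114/3.2545),.142), "BM xy expected .604 -.0205")
E
python3 -m creep '[{"dr":[0,0,0],"travel":[0.1,0,-2],"claw":0},{"dr":[0,0,0],"travel":[0.3,0,-4],"claw":0},{"dr":[0,0,0],"travel":[0.6,0,-6],"claw":0},{"dr":[0,0,0],"travel":[0.9,0,-8],"claw":0},{"dr":[0,0,0],"travel":[1.2,0.1,-9.5],"claw":0},{"dr":[0,0,0],"travel":[1.2,0.1,-9.5],"claw":0},{"dr":[0,0,0],"travel":[1.2,0.1,-9.5],"claw":0},{"dr":[0,0,0],"travel":[1.2,0.1,-9.5],"claw":0}]'
python3 - <<'E'
from h import *
import cv2
a=bot.get_image("scene")[190:290,240:360,::-1];b=bot.get_image("side")[150:250,240:340,::-1]
cv2.imwrite("pics/c4.png",np.hstack([cv2.resize(a,(432,360),interpolation=2),cv2.resize(b,(360,360),interpolation=2)]))
E
```

```text
[ 0.60262985 -0.02108381  0.142     ] BM xy expected .604 -.0205
time: 5.8
ee_pos: [0.4735, -0.1112, 0.0973]
orientation: [0.624, -0.484, 0.368, -0.49]
ft_force: [0.4, -0.9, -0.5]
width: 0.0002
```

View pics/c4.png

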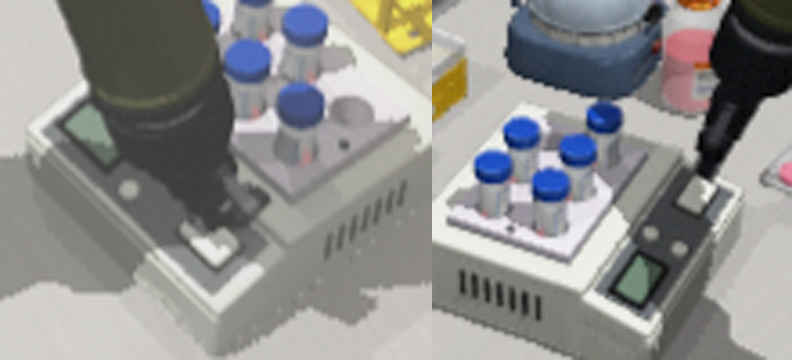

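The cap height checks out as home. The tip is over the key: (215,225) left, (703,178) right. Now press along the tool axis, slowly.

```bash
python3 -m creep '[{"dr":[0,0,0],"travel":[0.13,0.02,-0.5],"claw":0},{"dr":[0,0,0],"travel":[0.26,0.05,-1.0],"claw":0},{"dr":[0,0,0],"travel":[0.34,0.07,-1.3],"claw":0},{"dr":[0,0,0],"travel":[0.4,0.08,-1.5],"claw":0},{"dr":[0,0,0],"travel":[0.45,0.09,-1.7],"claw":0},{"dr":[0,0,0],"travel":[0.5,0.1,-1.9],"claw":0},{"dr":[0,0,0],"travel":[0.53,0.1,-2.0],"claw":0}]'; python3 -m creep '[{"dr":[0,0,0],"travel":[0.03,0,-0.1],"claw":0},{"dr":[0,0,0],"travel":[0.05,0.01,-0.2],"claw":0}]'
```

```text
time: 6.48
ee_pos: [0.4775, -0.1106, 0.0761]
orientation: [0.623, -0.484, 0.369, -0.49]
ft_force: [-1.3, 0.2, 2.0]
width: 0.0001
time: 6.65
ee_pos: [0.478, -0.1105, 0.0744]
orientation: [0.623, -0.484, 0.369, -0.49]
ft_force: [-1.7, 0.3, 3.9]
width: -0.0
```

```bash
python3 -m creep '[{"dr":[0,0,0],"travel":[0.03,0,-0.1],"claw":0},{"dr":[0,0,0],"travel":[0.03,0,-0.1],"claw":0}]'; python3 -m creep '[{"dr":[0,0,0],"travel":[0.02,0,-0.06],"claw":0},{"dr":[0,0,0],"travel":[0.02,0,-0.06],"claw":0}]'
```

```text
time: 6.82
ee_pos: [0.4781, -0.1105, 0.0738]
orientation: [0.623, -0.485, 0.369, -0.49]
ft_force: [-7.0, 2.1, 9.0]
width: -0.0003
time: 6.98
ee_pos: [0.4782, -0.1105, 0.0737]
orientation: [0.623, -0.485, 0.369, -0.49]
ft_force: [-10.2, 2.6, 15.9]
width: -0.0001
```

Spring curve matches (2.3 N → 4.2 N → hard stop at about 4 mm), so the key is fully down. Withdraw along the axis.

```bash
python3 -m creep '[{"dr":[0,0,0],"travel":[-0.13,-0.02,0.5],"claw":0},{"dr":[0,0,0],"travel":[-0.4,-0.08,1.5],"claw":0},{"dr":[0,0,0],"travel":[-0.9,-0.2,3.5],"claw":0},{"dr":[0,0,0],"travel":[-1.5,-0.3,6],"claw":0},{"dr":[0,0,0],"travel":[-2,-0.4,9],"claw":0},{"dr":[0,0,0],"travel":[-2,-0.4,12],"claw":0},{"dr":[0,0,0],"travel":[-2,-2,14],"claw":0},{"dr":[0,0,0],"travel":[-2,-5,15],"claw":0},{"dr":[0,0,0],"travel":[-2,-8,15],"claw":0},{"dr":[0,0,0],"travel":[-2,-8,15],"claw":0}]'; python3 -m creep '[{"dr":[0,0,0],"travel":[0,0,0],"claw":0},{"dr":[0,0,0],"travel":[0,0,0],"claw":0},{"dr":[0,0,0],"travel":[0,0,0],"claw":0}]'
python3 - <<'E'
from h import *
import cv2
b=bot.get_image("side")[:,:,::-1]; o=cv2.imread("pics/side1.png")
cv2.imwrite("pics/c5.png",np.hstack([cv2.resize(i[130:350,190:390],(400,440),interpolation=2) for i in (o,b)]))
E
```

```text
time: 7.82
ee_pos: [0.4584, -0.1973, 0.2238]
orientation: [0.621, -0.483, 0.369, -0.494]
ft_force: [-0.4, -0.3, 0.8]
width: 0.0001
time: 8.07
ee_pos: [0.4586, -0.1894, 0.2223]
orientation: [0.624, -0.485, 0.369, -0.49]
ft_force: [0.7, -1.0, -0.5]
width: -0.0001
```

View pics/c5.png

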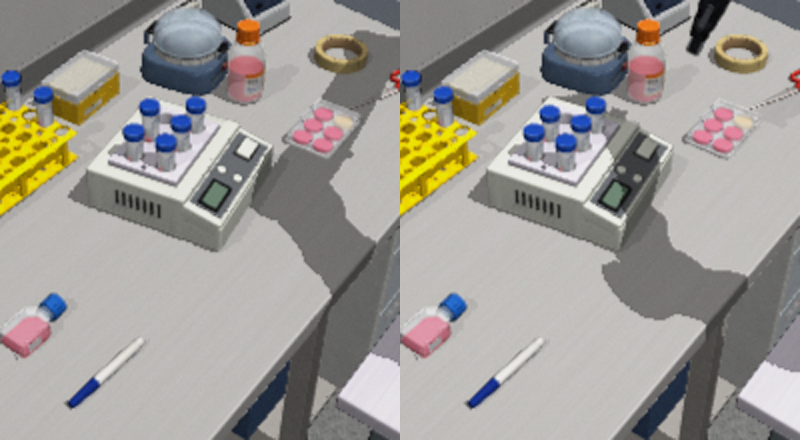

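Before (left) and after (right): tube at (550,113) is now level, the key at (647,148) is up, and everything else is where it was. The arm is clear, so I'm handing in.

```bash
python3 -c "
from plant import bot
print(bot.close_job())"
```

```text
the job is handed in; nothing more can be done
None
```

I pressed the proud tube home, then pressed the start key and let it spring back. I handed the job in with the clock at about 8 s of the 35 s allowed.

- **Tube:** It was the middle one in the back row. It slid down against about 4 N and met its hard stop at z = 0.142 m with about 10 N. A camera check afterwards put its cap at the 142 mm height, with position agreeing to about 1.5 mm.
- **Start key:** I pressed square to the panel, with the tool tilted 15°. The force rose along the spring curve to a hard stop about 4 mm down, peaking near 19 N.
- **Last picture:** From the side camera, the caps look level and the other tubes, bottle, flask, plate and pen look unmoved. The arm was clear, with only about 1 N of noise on the force reading.
- **Not measured:** I judged the key's return by eye only, because it lay in the arm's shadow. While the key was bottomed out there was about 10 N of sideways force, more than a square press should give, probably friction. The total stayed well under 40 N.

No check failed.

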